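# Open the tea chest whose catch may be on

## Task

Open the bamboo tea chest on the breakfast bar so that the tea can be reached. Before touching the brass catch, tug the lid up by its steel pull: if the catch holds it, do not force it, but let the lid down, slide the brass catch across to its other end and take the pull again. Raise the lid gently all the way onto its stop and finish there still holding it open by the pull, since it falls shut by itself; leave everything else on the bar standing where it is.

Things in the scene. Friction and masses are not known exactly. Their poses are not given: they have to be found in the camera images.
- chest: Bamboo tea chest, fixed to the bar, 180 (x) x 260 (y) x 95 mm high without its lid. Origin: centre of its underside; its front, with pull and catch, looks along its -x; z up. It stands anywhere on the bar before the robot, turned by up to 0.3 rad.
- lid (a joint): Angle of the chest's lid (12 mm bamboo, 0.4 kg in all, on top of the chest), rad: 0 shut, 1.05 fully open on its stop. It hinges along the top rear edge, opens upward, swings freely and falls shut from any angle when let go. When caught it still rises about 0.05 rad (11 mm at the pull), then is held hard.
- lid_pull (a point): Centre of the lid's steel T-shaped pull: round-ended crossbar 14 mm thick, 28 mm long along the chest's y, on an 8 mm wide stem, 42 mm ahead of the lid's front edge. Lid shut: at (-137, -60, 101) mm in the chest's frame, 227 mm from the hinge line, clear below down to 60 mm above the bar. Pinched from above by the crossbar's ends, it turns between the fingers as the lid swings. About 2 N lifts it.
- lid_hinge (a point): Fixed point on the lid's hinge line, level along the chest's y with the pull: at (90, -60, 95) mm in the chest's frame. The hinge line runs along the chest's y.
- catch (a joint): Position of the brass slide catch, m: 0 at its end towards the chest's -y, 0.018 at its end towards +y. A weak over-centre spring (2 N) snaps it to the nearer end; it may start at either. One end locks the lid, the other frees it; which is which differs from chest to chest and cannot be seen, only felt by tugging the lid.
- catch_tab (a point): Grip point on the catch's upright brass tab, which is 12 x 12 mm and stands 36 mm in front of the chest's front face; its top is 12 mm above this point. The point is at (-126, 61 to 79, 104) mm in the chest's frame, and moves along the chest's y with the catch; the tab is free on both sides down to 78 mm above the bar.
- teapot: White ceramic teapot with hinged lid, 140 mm in diameter, 130 mm high, beside the chest on its +y side; origin centre of the underside, spout towards its +y. To be left alone.
- tray: Bamboo tray 180 x 220 x 22 mm beside the chest on its -y side; origin centre of the underside. To be left alone.
- cup_a: White espresso cup 60 mm in diameter, 55 mm high, in front of the chest; origin centre of the underside. To be left alone.
- cup_b: White espresso cup like the other, standing on the tray; origin centre of the underside. To be left alone.
- strainer: Steel tea strainer, bowl 68 mm in diameter and 26 mm high, handle along its +x to 120 mm, in front of the chest on its +y side; origin under the bowl's centre. To be left alone.
- jar: White sugar jar with a wooden cap, 68 mm in diameter, 100 mm high, standing on the tray; origin centre of the underside. To be left alone.
- lamp: Battery lamp, frosted glass on an aluminium foot with a small toggle switch, 104 mm in diameter, 175 mm high, at the left of the bar; origin centre of the underside. To be left alone.

How it is judged:
By the outcome, as a careful person would: the job done as asked, in the order asked, and still so for the second after the job is handed in, while the arm keeps its last pose, push and grip.
It also fails if it takes over 58 s, if anything falls off the work surface, if the arm or the gripper's body presses on something with over 40 N, if the wrist force passes 120 N, or if a joint passes its speed limit or range.

## Robot

A 6-joint arm with a two-finger parallel gripper is mounted at the origin on the work surface. World frame = base frame: x ahead of the robot, y to its left, z up, the work surface at z = 0. Lengths are in m, angles in rad, forces in N, time in s.
With the tool pointing down it reaches from about 0.35 to 0.775 m from the base axis. Payload 5.5 kg.
Tool frame: the origin (TCP) lies between the finger pads, 19 mm behind the fingertips; this is the grasp point; z points along the fingers, y is the line along which they close (so a half turn about z gives the same grasp; the last joint's range is limited). The gripper opens to 85 mm and grips with 20 to 120 N. Pads are 22 mm wide; open, the fingers measure 114 mm over their backs; the gripper's body (76 mm by 85 mm) begins 54 mm behind the grasp point. The pads swing forward as they close: fully open they stand 13 mm farther back than shut.
Start: joints at [1.032, 0.313, 0.046, 1.304, 0, 1.431], TCP at [0.223, 0.53, 0.25] pointing down, gripper open.
Joint ranges: [-2.76, 2.76], [-0.86, 1.69], [-1.03, 1.26], [-2.2, 2.34], [-1.47, 1.5], [-3.14, 3.14]. Speed limits (rad/s): [2.57, 2.57, 3.14, 3.14, 3.14, 3.14].

## Interface

Orientations are given as a unit quaternion [w, x, y, z].
In Python, from cell import bot gives the robot as it stands.
- The arm moves only by the tool drive_effector, called in YAML: its name, and indented under it one key for each argument. Schema: {"type":"object","properties":{"segments":{"type":"array","items":{"type":"number"},"minItems":7,"maxItems":140},"only":{"type":"string"},"quiet":{"type":"boolean"},"lines":{"type":"string"}},"required":["segments"],"additionalProperties":false}. segments is one flat list of numbers that holds 1 to 20 rows one after another, with no inner brackets; each row has 7 numbers: dx, dy, dz in units of 25 mm, then a rotation vector rx, ry, rz in rad, then the finger opening in m; each row is the pose to reach, as a shift and turn from the pose commanded when the call began, along the tool's axes at that moment; what a row does not reach only later rows make up. A row lasts 1/12 s, in which the tool goes at most 0.0417 m and 0.125 rad, less where a joint would pass 70% of its speed; a pose out of reach is approached as far as the arm can. The fingers move at their own pace and stop on an object; the grip force is fixed at half the most. Time passes only in rows, so rows that do not move let the fingers close. The tool returns the time, the measured TCP pose, the force, the opening and the grip force at its end. only (a regular expression) keeps the lines of the reply that match it, lines (a string "A,B") keeps lines A to B, and quiet returns only ok. Input that does not fit is refused with a message, and nothing moves.
- bot.observe(): the state, without advancing time (a new reading comes with each control period).
- bot.capture(name): name is "scene" or "top" or "wrist"; returns a dict with "color" (400x640x3 uint8, red, green, blue), "fx", "fy", "cx", "cy" (pixels), "eye" and "rotation" of the camera in the world; the wrist camera has in their place "mount" (4x4, takes a point from camera to tool coordinates, whose origin is the TCP and whose axes are the flange's). Camera axes: x right, y up, looking along -z (the intrinsics and any distortion apply to the point x, -y, -z); pixel columns grow to the right and rows downward; lengths in m; the calibration is good to about 2 mm. The wrist camera is an equidistant fisheye: a pixel r from the principal point sees the ray r / f radians off the axis. A picture is of the moment at which its call begins: read the wrist's pose just before it. There is no depth.
- bot.finish_job(): hands the job in; it is judged then, once.
The state is a dict: "t": time; "qpos": joint angles; "joint_velocities": joint speeds; "tau": joint torques, N m; "ee_pos": TCP position; "orientation": TCP orientation; "wrist_force": force on the tool from outside, world axes, zero at the start; "ft_torque": the same for the moment, N m; "opening": finger opening in m; "grasp_force": force on a finger pad.
Only numpy, scipy, OpenCV 4.12 (cv2) and the standard library are available. Lean on these libraries where they do the work, as an engineer would, in place of code of your own. Each camera call takes 0.05 s, during which the arm holds its last target. There are 200 camera calls.

## Working session

There is one attempt and no reset: what is moved stays moved. The work goes in short steps, Python scripts to look and compute and a tool call to move; the robot and the scene stay as the last step left them, time stands still between calls to the robot, and variables do not carry over. Pictures are saved under pics/ and viewed, at most 10 in all, crops included, and the job is handed in when it is done.

```bash
ls; mkdir -p pics
```

Run:
```python
from cell import bot
import cv2
s=bot.observe();print(s)
for n in ("scene","top"):
    c=bot.capture(n);cv2.imwrite(f"pics/{n}0.png",c["color"][:,:,::-1]);print(n,{k:v for k,v in c.items() if k!="color"})
```

```text
cell.py
pics
{'t': 0.0, 'qpos': array([ 1.03242875e+00,  3.14022012e-01,  4.49534131e-02,  1.30358439e+00,
       -1.08814505e-05,  1.43121032e+00]), 'joint_velocities': array([ 0.00014362,  0.00013787,  0.00243911, -0.00057469, -0.00084374,
        0.0015535 ]), 'tau': array([-2.38214059e-03, -4.80636334e+01,  2.98528469e+01,  1.96297572e-02,
       -5.69292155e-06,  3.46830473e-05]), 'ee_pos': array([0.22302438, 0.52946204, 0.24908608]), 'orientation': array([-3.03558875e-04,  1.98072135e-01,  9.80187006e-01, -8.77311730e-04]), 'wrist_force': array([ 0.01461201, -0.04859284,  0.15681051]), 'ft_torque': array([-0.01629697,  0.0468077 ,  0.02435249]), 'grasp_force': 0.0, 'opening': 0.08559526115957886}
scene {'fx': 386.1636850702577, 'fy': 386.1636850702577, 'cx': 324.6194104782664, 'cy': 203.02240791353609, 'eye': array([ 1.08969003, -0.42528251,  0.81862735]), 'rotation': array([0.83313215, 0.34985501, 0.16005734, 0.39733353])}
top {'fx': 416.498652655494, 'fy': 416.498652655494, 'cx': 321.28791472115336, 'cy': 197.2820423264346, 'eye': array([0.3796232 , 0.0239137 , 1.36410474]), 'rotation': array([ 0.71447911,  0.03662108, -0.03942814, -0.69758434])}
```

View pics/top0.png

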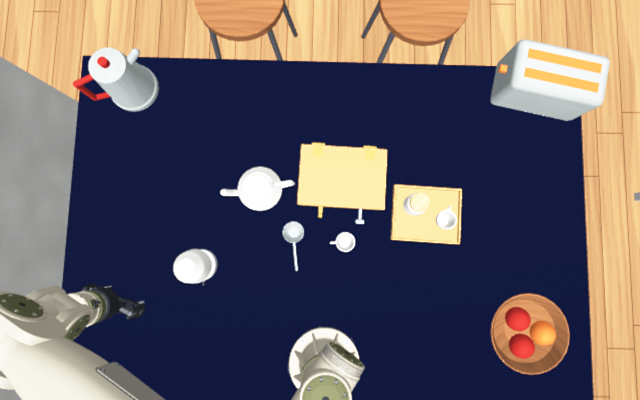

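View pics/scene0.png

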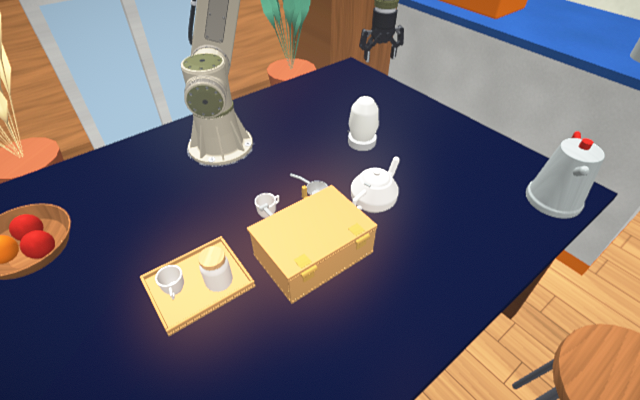

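The top view shows the chest with corners near (300,145), (387,147), (385,209) and (298,205), the pull at about (360,217) and the catch tab at about (320,212). Cup_a is at (345,242) and the strainer at (293,232). I'll enlarge it next.

Run:
```python
import cv2
i=cv2.imread("pics/top0.png")[135:255,280:400]
cv2.imwrite("pics/crop1.png",cv2.resize(i,None,fx=5,fy=5,interpolation=cv2.INTER_CUBIC))
```

```text
(no output)
```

View pics/crop1.png

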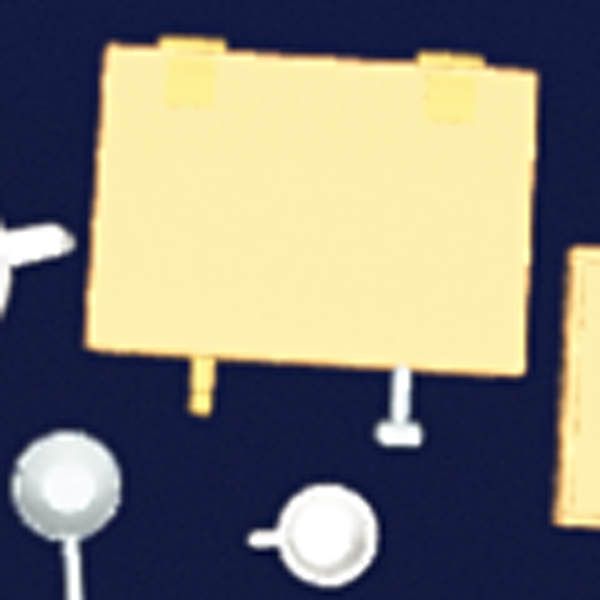

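Create h.py:
```python
import numpy as np
from scipy.spatial.transform import Rotation as R
def quat(q): return R.from_quat([q[1],q[2],q[3],q[0]])
def pix(c,u,v,z):
    d=np.array([(u-c["cx"])/c["fx"],-(v-c["cy"])/c["fy"],-1.]); d=quat(c["rotation"]).apply(d)
    return c["eye"]+d*(z-c["eye"][2])/d[2]
```

Run:
```python
from h import *
from cell import bot
c=bot.capture("top"); c["rotation"]=np.array(c["rotation"])
f=lambda u,v,z: pix(c,(u+.5)/5-.5+280,(v+.5)/5-.5+135,z)
W=np.array([f(105,45,.107),f(538,72,.107),f(525,375,.107),f(87,350,.107)])[:,:2]
L=np.array([[90,130],[90,-130],[-90,-130],[-90,130]])/1000.
print("sides",np.linalg.norm(np.diff(W,axis=0),axis=1))
wc=W.mean(0);A=(L.T@(W-wc)); yaw=np.arctan2(A[0,1]-A[1,0],A[0,0]+A[1,1])
Rm=np.array([[np.cos(yaw),-np.sin(yaw)],[np.sin(yaw),np.cos(yaw)]])
print("chest",wc,yaw)
print("resid",W-wc-L@Rm.T)
P=f(399,434,.106)[:2];T=f(201,407,.116)[:2]
print("pull img",P,"local",Rm.T@(P-wc),"model",wc+Rm@[-.137,-.06])
print("tab img",T,"local",Rm.T@(T-wc),"model0",wc+Rm@[-.126,.061],"model1",wc+Rm@[-.126,.079])
print("cup",f(327,535,.055),"strainer",f(67,487,.026),"spout",f(70,241,.09))
s=bot.observe();r=quat(s["orientation"]).as_matrix();print("tool\n",r)
for n,p in(("pull",[*P,.2]),):print(n,r.T@(np.array(p)-s["ee_pos"]))
print("chest y dir",Rm[:,1],"yaw tool y",np.arctan2(r[1,1],r[0,1]))
```

```text
sides [0.2670026  0.18727999 0.26575154]
chest [ 0.58095268 -0.04227056] -0.034638015786788864
resid [[ 0.00466329  0.00357795]
 [ 0.00336076 -0.00338161]
 [-0.00390959 -0.00297906]
 [-0.00411445  0.00278272]]
pull img [ 0.44510141 -0.09630718] local [-0.13389843 -0.05870888] model [ 0.44195699 -0.09749011]
tab img [0.4579297  0.02367727] local [-0.12523303  0.06164785] model0 [0.45714075 0.02305637] model1 [0.45776411 0.04104557]
cup [ 0.38355515 -0.05702267  0.055     ] strainer [0.41026138 0.10820346 0.026     ] spout [0.56019209 0.107004   0.09      ]
tool
 [[-9.21522016e-01  3.88325428e-01 -7.32354046e-04]
 [ 3.88326069e-01  9.21521217e-01 -1.22946889e-03]
 [ 1.97445758e-04 -1.41737482e-03 -9.99998976e-01]]
pull [-0.44764408 -0.4904734   0.04990454]
chest y dir [0.03463109 0.99940016] yaw tool y 1.1719821879702998
```

The chest fits within a few mm (4 mm rim overhang). It sits at (0.581,-0.042) with yaw -0.035, and the catch is at its 0 (-y) end. Next I move above the pull.

The rows are not in the units I measure in: shifts go in units of 25 mm. I convert before sending: -0.49 m is -19.6, -0.448 m is -17.92.

drive_effector:
  segments: [-17.92,-19.6,1.6,0,0,-0.364,0.06,-17.92,-19.6,1.6,0,0,-0.364,0.06,-17.92,-19.6,1.6,0,0,-0.364,0.06,-17.92,-19.6,1.6,0,0,-0.364,0.06,-17.92,-19.6,1.6,0,0,-0.364,0.06,-17.92,-19.6,1.6,0,0,-0.364,0.06,-17.92,-19.6,1.6,0,0,-0.364,0.06,-17.92,-19.6,1.6,0,0,-0.364,0.06,-17.92,-19.6,1.6,0,0,-0.364,0.06,-17.92,-19.6,1.6,0,0,-0.364,0.06,-17.92,-19.6,1.6,0,0,-0.364,0.06,-17.92,-19.6,1.6,0,0,-0.364,0.06,-17.92,-19.6,1.6,0,0,-0.364,0.06,-17.92,-19.6,1.6,0,0,-0.364,0.06,-17.92,-19.6,1.6,0,0,-0.364,0.06,-17.92,-19.6,1.6,0,0,-0.364,0.06,-17.92,-19.6,1.6,0,0,-0.364,0.06,-17.92,-19.6,1.6,0,0,-0.364,0.06,-17.92,-19.6,1.6,0,0,-0.364,0.06,-17.92,-19.6,1.6,0,0,-0.364,0.06]

```text
t: 1.82
ee_pos: [0.4451, -0.0944, 0.2098]
orientation: [-0.001, 0.017, 1.0, 0.0]
wrist_force: [0.6, 0.1, 1.2]
opening: 0.0601
grasp_force: 0.0
```

Run:
```python
from h import *
from cell import bot
import cv2
s=bot.observe();c=bot.capture("wrist");cv2.imwrite("pics/w1.png",c["color"][:,:,::-1])
print(s["ee_pos"],s["orientation"],s["wrist_force"],s["joint_velocities"]);print({k:v for k,v in c.items() if k!="color"})
```

```text
[ 0.44512783 -0.09435066  0.20980042] [-5.13796959e-04  1.67844405e-02  9.99858910e-01  4.23234685e-04] [0.64146711 0.14123621 1.19698696] [ 0.01464003 -0.00915603 -0.00332565 -0.00376445 -0.00074435 -0.00297652]
{'fx': 309.70691628693146, 'fy': 309.70691628693146, 'cx': 313.8631533076958, 'cy': 193.1618247563357, 'mount': array([[ 7.30494561e-04,  9.61672362e-01,  2.74200173e-01,
         6.88713072e-02],
       [ 9.99999695e-01, -6.27045836e-04, -4.64921982e-04,
        -3.22047309e-04],
       [-2.75166544e-04,  2.74200429e-01, -9.61672527e-01,
        -1.23429613e-01],
       [ 0.00000000e+00,  0.00000000e+00,  0.00000000e+00,
         1.00000000e+00]])}
```

View pics/w1.png

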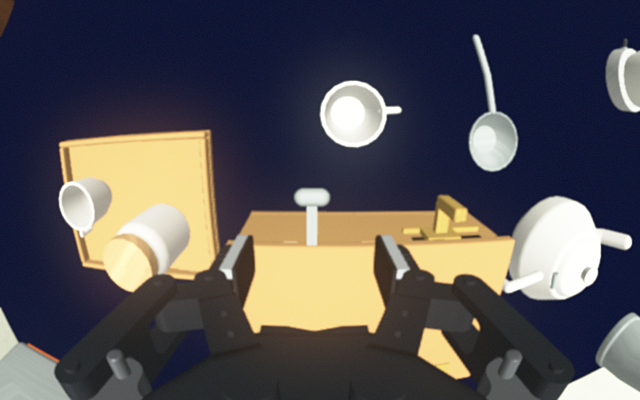

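The wrist view shows the pull crossbar at (312,196), between the two fingers, and the tab top near (450,200). I'll locate both from these pixels.

Add to h.py:
```python
def wpix(c,s,u,v,z):
    a=np.array([(u-c["cx"])/c["fx"],(v-c["cy"])/c["fy"]]);t=np.hypot(*a);k=np.sin(t)/t if t>1e-9 else 1
    d=np.array([a[0]*k,-a[1]*k,-np.cos(t)]);M=c["mount"];r=quat(s["orientation"])
    o=r.apply(M[:3,3])+s["ee_pos"];d=r.apply(M[:3,:3]@d)
    return o+d*(z-o[2])/d[2]
```

Run:
```python
from h import *
from cell import bot
s=bot.observe();c=bot.capture("wrist");r=quat(s["orientation"])
p=wpix(c,s,312,196,.104);print("pull",p,"tool",r.inv().apply([*p[:2],.101]-s["ee_pos"]))
print("tab",wpix(c,s,451,203,.114)); print("cup",wpix(c,s,354,112,.055))
```

```text
pull [ 0.44397562 -0.09571575  0.104     ] tool [ 0.00117876 -0.00165018  0.10898009]
tab [0.4505877  0.01489301 0.114     ]
cup [ 0.38145842 -0.05633528  0.055     ]
```

drive_effector:
  segments: [0.04,-0.06,1.6,0,0,0,0.06,0.04,-0.06,3,0,0,0,0.06,0.04,-0.06,4,0,0,0,0.06,0.04,-0.06,4.32,0,0,0,0.06,0.04,-0.06,4.32,0,0,0,0.06,0.04,-0.06,4.32,0,0,0,0.06]

```text
t: 2.42
ee_pos: [0.4452, -0.0965, 0.1028]
orientation: [0.0, 0.017, 1.0, -0.0]
wrist_force: [0.3, -1.3, -0.0]
opening: 0.06
grasp_force: 0.0
```

drive_effector:
  segments: [0,0,0,0,0,0,0.015,0,0,0,0,0,0,0.015,0,0,0,0,0,0,0.015,0,0,0,0,0,0,0.015,0,0,0,0,0,0,0.015,0,0,0,0,0,0,0.015,0,0,0,0,0,0,0.015]

```text
t: 3.0
ee_pos: [0.4462, -0.0962, 0.104]
orientation: [0.002, 0.017, 1.0, 0.001]
wrist_force: [-1.1, 5.5, 9.0]
opening: 0.0241
grasp_force: 58.3
```

Scaled: -0.008 m is -0.32, -0.006 m is -0.24.

drive_effector:
  segments: [0,0,-0.12,0,0,0,0.015,0,0,-0.24,0,0,0,0.015,0,0,-0.32,0,0,0,0.015,0,0,-0.32,0,0,0,0.015]

```text
t: 3.33
ee_pos: [0.4465, -0.0962, 0.1113]
orientation: [0.002, 0.017, 1.0, 0.001]
wrist_force: [3.9, 4.6, -1.5]
opening: 0.024
grasp_force: 58.9
```

drive_effector:
  segments: [0,0,-0.12,0,0,0,0.015,0,0,-0.2,0,0,0,0.015,0,0,-0.28,0,0,0,0.015,0,0,-0.28,0,0,0,0.015]

```text
t: 3.67
ee_pos: [0.447, -0.0962, 0.1184]
orientation: [0.003, 0.017, 1.0, 0.001]
wrist_force: [5.7, 6.0, -3.0]
opening: 0.0238
grasp_force: 58.9
```

drive_effector:
  segments: [0,0,-0.08,0,0,0,0.015,0,0,-0.16,0,0,0,0.015,0,0,-0.24,0,0,0,0.015,0,0,-0.24,0,0,0,0.015]

```text
t: 4.0
ee_pos: [0.4476, -0.0962, 0.1245]
orientation: [0.003, 0.017, 1.0, 0.001]
wrist_force: [6.8, 4.6, -2.6]
opening: 0.0239
grasp_force: 58.9
```

Run:
```python
from cell import bot
import cv2
c=bot.capture("wrist");cv2.imwrite("pics/w2.png",c["color"][:,:,::-1])
```

```text
(no output)
```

View pics/w2.png

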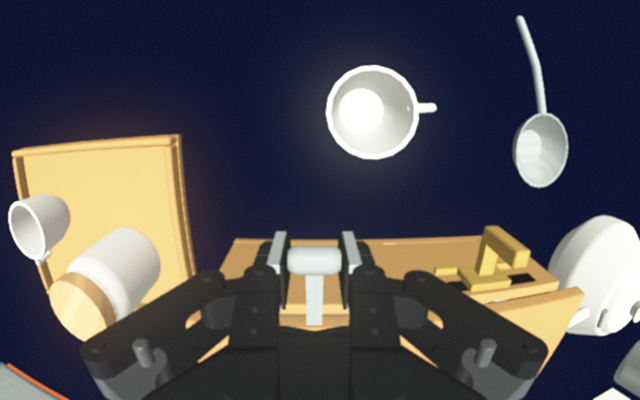

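The lid rose 20 mm at about 2.6 N, well past the 11 mm free play. It isn't caught, so the catch stays untouched. I'll work out the arc next.

```bash
python3 -c "
import numpy as np
for a,b in((.117,.6),(.6,1.076)):
  f=np.linspace(a,b,21)[2::2];print([(round(.227*(np.cos(q)-np.cos(a)),4),round(-.227*(np.sin(q)-np.sin(a)),4)) for q in f])"
```

```text
[(np.float64(-0.0015), np.float64(-0.0109)), (np.float64(-0.0036), np.float64(-0.0216)), (np.float64(-0.0062), np.float64(-0.0323)), (np.float64(-0.0093), np.float64(-0.0428)), (np.float64(-0.0129), np.float64(-0.0531)), (np.float64(-0.017), np.float64(-0.0633)), (np.float64(-0.0216), np.float64(-0.0733)), (np.float64(-0.0266), np.float64(-0.083)), (np.float64(-0.0321), np.float64(-0.0925)), (np.float64(-0.0381), np.float64(-0.1017))]
[(np.float64(-0.0063), np.float64(-0.0088)), (np.float64(-0.013), np.float64(-0.0172)), (np.float64(-0.0201), np.float64(-0.0254)), (np.float64(-0.0276), np.float64(-0.0331)), (np.float64(-0.0355), np.float64(-0.0406)), (np.float64(-0.0437), np.float64(-0.0476)), (np.float64(-0.0522), np.float64(-0.0542)), (np.float64(-0.0611), np.float64(-0.0605)), (np.float64(-0.0702), np.float64(-0.0662)), (np.float64(-0.0796), np.float64(-0.0716))]
```

drive_effector:
  segments: [-0.08,0,-0.22,0,0,0,0.015,-0.14,0,-0.44,0,0,0,0.015,-0.18,0,-0.652,0,0,0,0.015,-0.224,0,-0.864,0,0,0,0.015,-0.276,0,-1.08,0,0,0,0.015,-0.328,0,-1.292,0,0,0,0.015,-0.388,0,-1.504,0,0,0,0.015,-0.452,0,-1.712,0,0,0,0.015,-0.52,0,-1.92,0,0,0,0.015,-0.596,0,-2.124,0,0,0,0.015,-0.676,0,-2.328,0,0,0,0.015,-0.76,0,-2.532,0,0,0,0.015,-0.848,0,-2.732,0,0,0,0.015,-0.944,0,-2.932,0,0,0,0.015,-1.044,0,-3.128,0,0,0,0.015,-1.144,0,-3.32,0,0,0,0.015,-1.252,0,-3.512,0,0,0,0.015,-1.364,0,-3.7,0,0,0,0.015,-1.484,0,-3.884,0,0,0,0.015,-1.604,0,-4.068,0,0,0,0.015]

```text
t: 5.72
ee_pos: [0.4858, -0.0977, 0.225]
orientation: [0.001, 0.017, 1.0, 0.001]
wrist_force: [4.6, 4.5, -6.2]
opening: 0.0239
grasp_force: 59.1
```

drive_effector:
  segments: [-0.14,0,-0.176,0,0,0,0.015,-0.28,0,-0.352,0,0,0,0.015,-0.42,0,-0.52,0,0,0,0.015,-0.552,0,-0.688,0,0,0,0.015,-0.696,0,-0.856,0,0,0,0.015,-0.836,0,-1.016,0,0,0,0.015,-0.988,0,-1.172,0,0,0,0.015,-1.136,0,-1.324,0,0,0,0.015,-1.296,0,-1.476,0,0,0,0.015,-1.452,0,-1.624,0,0,0,0.015,-1.616,0,-1.764,0,0,0,0.015,-1.78,0,-1.904,0,0,0,0.015,-1.952,0,-2.04,0,0,0,0.015,-2.12,0,-2.168,0,0,0,0.015,-2.3,0,-2.296,0,0,0,0.015,-2.476,0,-2.42,0,0,0,0.015,-2.476,0,-2.42,0,0,0,0.015]

```text
t: 7.13
ee_pos: [0.5477, -0.1012, 0.2865]
orientation: [0.001, 0.018, 1.0, -0.001]
wrist_force: [0.3, 0.1, 0.2]
opening: 0.0154
grasp_force: 0.0
```

Run:
```python
from h import *
from cell import bot
import cv2
c=bot.capture("wrist");cv2.imwrite("pics/w3.png",c["color"][:,:,::-1])
p=np.array(bot.observe()["ee_pos"])
h=np.array([.581,-.0423])+np.array([[.9994,.0346],[-.0346,.9994]])@[.09,-.06]
print(h,np.arctan2(p[2]-.003-.095,h[0]-p[0])-.026,np.hypot(p[2]-.098,h[0]-p[0]))
```

```text
[ 0.66887  -0.105378] 0.9706314989419049 0.2240022352594953
```

View pics/w3.png

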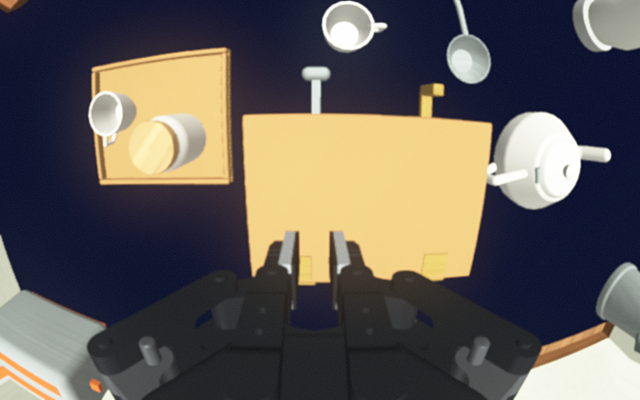

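The lid slipped out near the top and fell shut; the pull is back at (316,73) with the fingers empty. I'll check where the pull sat on the pads, in w1 and w2.

Run:
```python
from h import *
from cell import bot
s=bot.observe();c=bot.capture("wrist");r=quat(s["orientation"])
for z in(.101,.104,.107):
  p=wpix(c,s,316,73,z);print("pull now",z,p,"tool",r.inv().apply([*p[:2],.101]-s["ee_pos"]))
for x,y in((316,262),(316,250),(316,275)):
  a=np.array([(x-c["cx"])/c["fx"],(y-c["cy"])/c["fy"]]);t=np.hypot(*a);k=np.sin(t)/t
  d=c["mount"][:3,:3]@[a[0]*k,-a[1]*k,-np.cos(t)];o=c["mount"][:3,3]
  for z in(0,.007,.014): print((x,y),"tool z",z,(o+d*(z-o[2])/d[2]).round(4))
# lid corners now: front edge and rear
for u,v in((245,115),(492,123),(470,277),(252,278)):print(wpix(c,s,u,v,.107))
```

```text
pull now 0.101 [ 0.44457202 -0.09571978  0.101     ] tool [0.10300447 0.0018274  0.18494362]
pull now 0.104 [ 0.44489916 -0.09574987  0.104     ] tool [0.10267648 0.00180878 0.18494407]
pull now 0.107 [ 0.44522631 -0.09577996  0.107     ] tool [0.10234848 0.00179017 0.18494453]
(316, 262) tool z 0 [0.0014 0.0007 0.    ]
(316, 262) tool z 0.007 [-0.0024  0.0008  0.007 ]
(316, 262) tool z 0.014 [-0.0062  0.0008  0.014 ]
(316, 250) tool z 0 [0.0075 0.0007 0.    ]
(316, 250) tool z 0.007 [0.004  0.0008 0.007 ]
(316, 250) tool z 0.014 [0.0006 0.0008 0.014 ]
(316, 275) tool z 0 [-0.0055  0.0008 -0.    ]
(316, 275) tool z 0.007 [-0.0097  0.0008  0.007 ]
(316, 275) tool z 0.014 [-0.0139  0.0009  0.014 ]
[ 0.48269355 -0.16678801  0.107     ]
[0.49213569 0.09431411 0.107     ]
[0.68065063 0.08975402 0.107     ]
[ 0.6638712  -0.17655234  0.107     ]
```
Bar center seen at tool z ~0-3mm. So grip was centered around TCP, pads extend 19mm to tip. Crossbar was gripped fine at (0,0,2). So slip over 20+ mm of pad... in 1.4s. Friction low? Or the hinge geometry off a lot in x. Hinge rear edge ~ x.664-.68 (corners). Lid rear edges at image: mean of residual... lid overall 187 → overhang 3.5 each... my center assumed symmetric; pull local x came out -.1339 instead of -.137 → chest is really ~3mm farther: center +.003?. So hinge x ≈ .672. Small.

The pull had been centred on the pads, so it slipped somewhere past φ=0.6. I'll regrasp a few mm deeper and raise it more slowly, checking force along the way.

drive_effector:
  segments: [1.6,0.04,0,0,0,0,0.06,3.2,0.04,0,0,0,0,0.06,4.088,0.072,1.2,0,0,0,0.06,4.088,0.072,2.8,0,0,0,0.06,4.088,0.072,4.4,0,0,0,0.06,4.088,0.072,5.8,0,0,0,0.06,4.088,0.072,6.8,0,0,0,0.06,4.088,0.072,7.4,0,0,0,0.06,4.088,0.072,7.6,0,0,0,0.06,4.088,0.072,7.6,0,0,0,0.06,4.088,0.072,7.6,0,0,0,0.06]

```text
t: 8.15
ee_pos: [0.445, -0.0954, 0.0959]
orientation: [0.0, 0.017, 1.0, -0.0]
wrist_force: [-0.2, -0.1, 0.1]
opening: 0.0604
grasp_force: 0.0
```

drive_effector:
  segments: [0,0,0,0,0,0,0.01,0,0,0,0,0,0,0.01,0,0,0,0,0,0,0.01,0,0,0,0,0,0,0.01,0,0,0,0,0,0,0.01,0,0,0,0,0,0,0.01,0,0,0,0,0,0,0.01]

```text
t: 8.73
ee_pos: [0.4457, -0.096, 0.0967]
orientation: [0.001, 0.017, 1.0, -0.001]
wrist_force: [-1.3, -1.6, 6.3]
opening: 0.024
grasp_force: 58.4
```

Run:
```python
from cell import bot
import cv2
c=bot.capture("wrist");cv2.imwrite("pics/w4.png",cv2.resize(c["color"][200:340,200:440,::-1],None,fx=3,fy=3,interpolation=cv2.INTER_CUBIC))
```

```text
(no output)
```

View pics/w4.png

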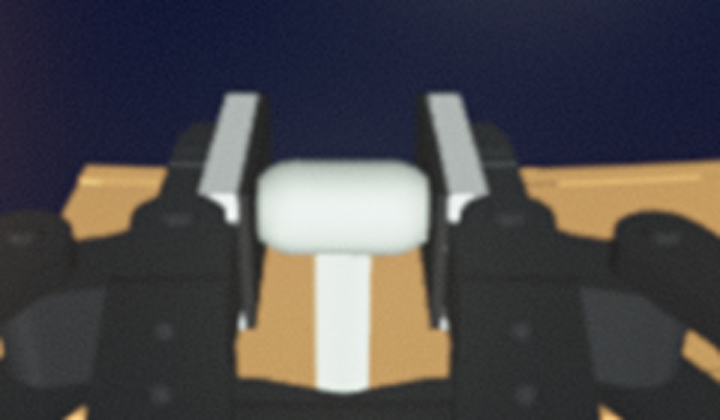

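The crossbar sits well inside both pads, stem centred. I'll compute the arc in smaller steps.

```bash
python3 -c "
import numpy as np
for a,b,n in((.026,.4,20),(.4,.7,16),(.7,.9,12),(.9,1.076,10)):
  f=np.linspace(a,b,n+1)[1:];print(';'.join('%.1f %.1f'%(-227*(np.cos(a)-np.cos(q)),-227*(np.sin(q)-np.sin(a))) for q in f))"
```

```text
-0.2 -4.2;-0.4 -8.5;-0.7 -12.7;-1.1 -16.9;-1.5 -21.2;-2.1 -25.4;-2.7 -29.6;-3.4 -33.8;-4.2 -37.9;-5.1 -42.1;-6.0 -46.2;-7.0 -50.3;-8.1 -54.4;-9.3 -58.5;-10.5 -62.6;-11.8 -66.6;-13.2 -70.6;-14.7 -74.6;-16.2 -78.6;-17.8 -82.5
-1.7 -3.9;-3.5 -7.8;-5.3 -11.6;-7.2 -15.4;-9.2 -19.2;-11.2 -22.9;-13.4 -26.6;-15.6 -30.3;-17.8 -33.9;-20.1 -37.4;-22.5 -40.9;-25.0 -44.4;-27.5 -47.8;-30.1 -51.2;-32.8 -54.6;-35.5 -57.8
-2.5 -2.9;-5.0 -5.7;-7.5 -8.5;-10.1 -11.2;-12.8 -13.9;-15.5 -16.6;-18.2 -19.2;-21.0 -21.8;-23.8 -24.3;-26.7 -26.8;-29.6 -29.2;-32.5 -31.6
-3.2 -2.5;-6.3 -4.9;-9.6 -7.2;-12.9 -9.5;-16.2 -11.7;-19.5 -13.9;-22.9 -16.0;-26.4 -18.0;-29.8 -20.0;-33.3 -22.0
```

Scaled: -0.0825 m is -3.3, -0.0786 m is -3.144.

drive_effector:
  segments: [-0.008,0,-0.168,0,0,0,0.01,-0.016,0,-0.34,0,0,0,0.01,-0.028,0,-0.508,0,0,0,0.01,-0.044,0,-0.676,0,0,0,0.01,-0.06,0,-0.848,0,0,0,0.01,-0.084,0,-1.016,0,0,0,0.01,-0.108,0,-1.184,0,0,0,0.01,-0.136,0,-1.352,0,0,0,0.01,-0.168,0,-1.516,0,0,0,0.01,-0.204,0,-1.684,0,0,0,0.01,-0.24,0,-1.848,0,0,0,0.01,-0.28,0,-2.012,0,0,0,0.01,-0.324,0,-2.176,0,0,0,0.01,-0.372,0,-2.34,0,0,0,0.01,-0.42,0,-2.504,0,0,0,0.01,-0.472,0,-2.664,0,0,0,0.01,-0.528,0,-2.824,0,0,0,0.01,-0.588,0,-2.984,0,0,0,0.01,-0.648,0,-3.144,0,0,0,0.01,-0.712,0,-3.3,0,0,0,0.01]

```text
t: 10.45
ee_pos: [0.4612, -0.0965, 0.1776]
orientation: [-0.002, 0.018, 1.0, -0.001]
wrist_force: [-1.7, -5.6, -1.9]
opening: 0.0243
grasp_force: 58.9
```

drive_effector:
  segments: [-0.068,0,-0.156,0,0,0,0.01,-0.14,0,-0.312,0,0,0,0.01,-0.212,0,-0.464,0,0,0,0.01,-0.288,0,-0.616,0,0,0,0.01,-0.368,0,-0.768,0,0,0,0.01,-0.448,0,-0.916,0,0,0,0.01,-0.536,0,-1.064,0,0,0,0.01,-0.624,0,-1.212,0,0,0,0.01]

```text
t: 11.12
ee_pos: [0.4769, -0.0971, 0.2078]
orientation: [-0.002, 0.018, 1.0, -0.001]
wrist_force: [3.8, -6.8, -6.0]
opening: 0.0246
grasp_force: 59.0
```

Scaled: -0.017 m is -0.68, -0.0136 m is -0.544.

drive_effector:
  segments: [-0.128,0,-0.128,0,0,0,0.01,-0.22,0,-0.264,0,0,0,0.01,-0.316,0,-0.404,0,0,0,0.01,-0.416,0,-0.544,0,0,0,0.01,-0.516,0,-0.68,0,0,0,0.01]

```text
t: 11.53
ee_pos: [0.4898, -0.0976, 0.2248]
orientation: [-0.001, 0.018, 1.0, -0.001]
wrist_force: [-0.4, -6.1, -3.1]
opening: 0.024
grasp_force: 59.2
```

drive_effector:
  segments: [-0.104,0,-0.136,0,0,0,0.01,-0.212,0,-0.268,0,0,0,0.01,-0.32,0,-0.4,0,0,0,0.01]

```text
t: 11.78
ee_pos: [0.4987, -0.098, 0.2347]
orientation: [-0.001, 0.018, 1.0, -0.001]
wrist_force: [2.3, -5.6, -5.2]
opening: 0.0242
grasp_force: 59.3
```

Scaled: -0.0136 m is -0.544, -0.0134 m is -0.536.

drive_effector:
  segments: [-0.12,0,-0.1,0,0,0,0.01,-0.224,0,-0.208,0,0,0,0.01,-0.328,0,-0.32,0,0,0,0.01,-0.432,0,-0.428,0,0,0,0.01,-0.544,0,-0.536,0,0,0,0.01]

```text
t: 12.2
ee_pos: [0.5113, -0.0984, 0.2479]
orientation: [-0.002, 0.018, 1.0, -0.001]
wrist_force: [-3.6, -5.6, -0.6]
opening: 0.0245
grasp_force: 59.8
```

drive_effector:
  segments: [-0.112,0,-0.108,0,0,0,0.01,-0.224,0,-0.212,0,0,0,0.01,-0.336,0,-0.312,0,0,0,0.01]

```text
t: 12.45
ee_pos: [0.519, -0.0987, 0.256]
orientation: [-0.002, 0.018, 1.0, -0.001]
wrist_force: [-4.6, -6.3, 0.1]
opening: 0.024
grasp_force: 59.8
```

drive_effector:
  segments: [-0.12,0,-0.096,0,0,0,0.01,-0.24,0,-0.192,0,0,0,0.01,-0.36,0,-0.292,0,0,0,0.01]

```text
t: 12.7
ee_pos: [0.5278, -0.0991, 0.2635]
orientation: [-0.002, 0.018, 1.0, -0.001]
wrist_force: [-4.1, -6.1, 0.5]
opening: 0.0242
grasp_force: 60.1
```

drive_effector:
  segments: [-0.088,0,-0.076,0,0,0,0.01,-0.18,0,-0.152,0,0,0,0.01,-0.268,0,-0.224,0,0,0,0.01,-0.36,0,-0.296,0,0,0,0.01]

```text
t: 13.03
ee_pos: [0.538, -0.0995, 0.2703]
orientation: [-0.001, 0.018, 1.0, -0.001]
wrist_force: [1.3, -6.1, -4.9]
opening: 0.0243
grasp_force: 59.9
```

drive_effector:
  segments: [-0.096,0,-0.072,0,0,0,0.01,-0.196,0,-0.144,0,0,0,0.01,-0.3,0,-0.216,0,0,0,0.01,-0.4,0,-0.284,0,0,0,0.01]

```text
t: 13.37
ee_pos: [0.5483, -0.0998, 0.277]
orientation: [-0.001, 0.017, 1.0, -0.001]
wrist_force: [4.7, -6.1, -12.8]
opening: 0.0239
grasp_force: 59.2
```

Most of the load is now radial, toward the hinge, so the path is running slightly too high. I'll bias the next steps inward.

Scaled: -0.002 m is -0.08, -0.006 m is -0.24.

drive_effector:
  segments: [-0.08,0,0.032,0,0,0,0.01,-0.16,0,0,0,0,0,0.01,-0.24,0,-0.048,0,0,0,0.01]

```text
t: 13.62
ee_pos: [0.553, -0.1001, 0.2793]
orientation: [-0.002, 0.019, 1.0, -0.001]
wrist_force: [-4.0, -4.8, 2.4]
opening: 0.0242
grasp_force: 59.5
```

Run:
```python
from cell import bot
import cv2
c=bot.capture("wrist");cv2.imwrite("pics/w5.png",cv2.resize(c["color"][160:360,180:460,::-1],None,fx=2.5,fy=2.5,interpolation=cv2.INTER_CUBIC))
```

```text
(no output)
```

View pics/w5.png

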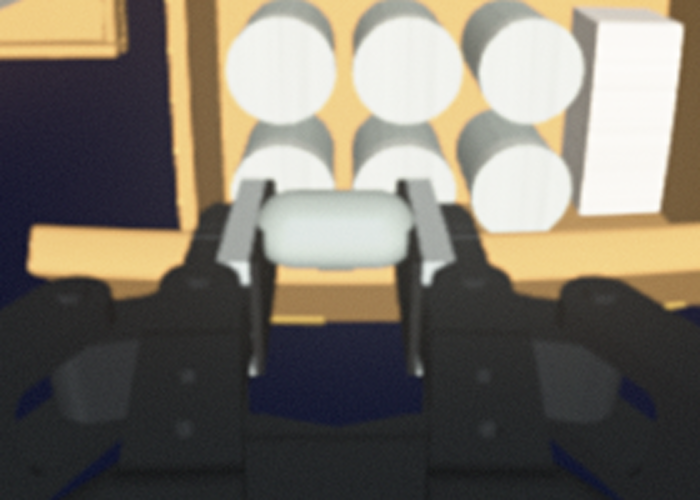

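The lid is open to about θ≈0.95 and the tea is visible. The bar, at image (314,251) and slightly larger than before, has crept towards the robot-side edge of the pads, to tool x≈+9 mm. A mostly upward motion will bring it back to the centre while raising the lid.

Scaled: -0.008 m is -0.32, -0.003 m is -0.12.

drive_effector:
  segments: [-0.04,0,-0.1,0,0,0,0.01,-0.08,0,-0.2,0,0,0,0.01,-0.12,0,-0.32,0,0,0,0.01,-0.12,0,-0.32,0,0,0,0.01]

```text
t: 14.0
ee_pos: [0.5581, -0.1002, 0.2849]
orientation: [-0.001, 0.018, 1.0, -0.0]
wrist_force: [4.5, -6.5, -12.5]
opening: 0.024
grasp_force: 66.4
```

```bash
cat >> h.py <<'E'
def bar(c):
    import cv2
    g=c["color"][225:290,285:345].astype(int); m=((g.min(2)>130)&(g.max(2)-g.min(2)<40)).astype(np.uint8)
    n,l,st,ce=cv2.connectedComponentsWithStats(m); k=1+np.argmax(st[1:,4]); return ce[k]+[285,225],st[k]
E
```

Run:
```python
from h import *
from cell import bot
import cv2
c=bot.capture("wrist");cv2.imwrite("pics/w6.png",c["color"][:,:,::-1]);print(bar(c))
cv2.imwrite("pics/w6c.png",cv2.resize(c["color"][160:360,180:460,::-1],None,fx=2.5,fy=2.5,interpolation=cv2.INTER_CUBIC))
t=bot.capture("scene");cv2.imwrite("pics/s6.png",t["color"][:,:,::-1])
```

```text
(array([313.99438202, 246.68020743]), array([   0,    0,   60,   44, 2314], dtype=int32))
```

View pics/w6c.png

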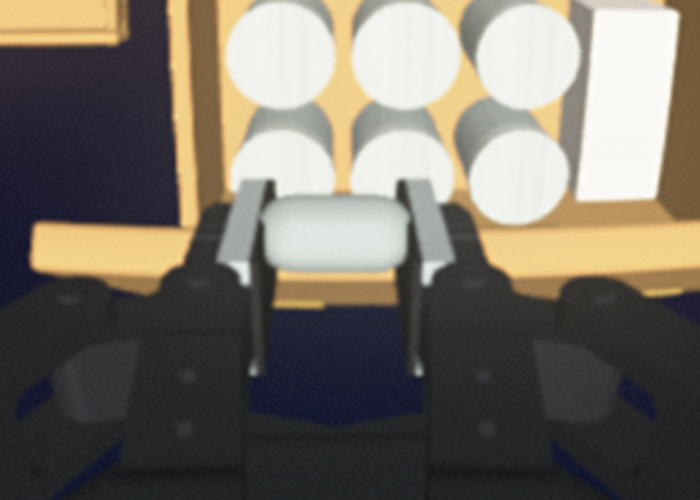

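The bar moved back towards centre, now at about x≈+5 mm, and the lid is at φ≈1.01. I'll continue in the same direction.

The rows are not in the units I measure in: shifts go in units of 25 mm. I convert before sending: -0.0075 m is -0.3, -0.005 m is -0.2.

drive_effector:
  segments: [-0.06,0,-0.1,0,0,0,0.01,-0.12,0,-0.2,0,0,0,0.01,-0.18,0,-0.3,0,0,0,0.01,-0.18,0,-0.3,0,0,0,0.01]

```text
t: 14.43
ee_pos: [0.5629, -0.1004, 0.2913]
orientation: [-0.002, 0.018, 1.0, -0.0]
wrist_force: [6.8, -6.9, -17.9]
opening: 0.0241
grasp_force: 64.8
```

drive_effector:
  segments: [-0.06,0,-0.08,0,0,0,0.01,-0.12,0,-0.16,0,0,0,0.01,-0.12,0,-0.16,0,0,0,0.01]

```text
t: 14.68
ee_pos: [0.5652, -0.1005, 0.296]
orientation: [-0.002, 0.018, 1.0, -0.0]
wrist_force: [4.3, -5.2, -12.4]
opening: 0.0237
grasp_force: 63.0
```

Create b.py:
```python
from h import *
from cell import bot
import cv2
s=bot.observe();c=bot.capture("wrist");i=c["color"][:,300:328].astype(int)
# bar: grey column brightness vs row between fingers
m=(i.max(2)-i.min(2)).mean(1);b=i.mean((1,2));print([(y,int(b[y]),int(m[y])) for y in range(232,276,2)])
```

```bash
python3 b.py
```

```text
[(232, 202, 36), (234, 193, 44), (236, 181, 54), (238, 164, 69), (240, 150, 82), (242, 147, 51), (244, 169, 7), (246, 189, 8), (248, 199, 8), (250, 206, 8), (252, 217, 9), (254, 225, 7), (256, 226, 7), (258, 226, 7), (260, 226, 7), (262, 225, 7), (264, 223, 7), (266, 220, 9), (268, 211, 9), (270, 197, 9), (272, 152, 10), (274, 63, 10)]
```

Scaled: -0.004 m is -0.16, -0.003 m is -0.12.

drive_effector:
  segments: [-0.06,0,-0.02,0,0,0,0.01,-0.12,0,-0.04,0,0,0,0.01,-0.16,0,-0.06,0,0,0,0.01,-0.16,0,-0.06,0,0,0,0.01]

```text
t: 15.07
ee_pos: [0.5692, -0.1006, 0.2974]
orientation: [-0.002, 0.017, 1.0, -0.001]
wrist_force: [5.5, -7.7, -12.8]
opening: 0.0236
grasp_force: 62.5
```

```bash
python3 b.py
```

```text
[(232, 184, 51), (234, 169, 65), (236, 153, 78), (238, 144, 42), (240, 174, 7), (242, 192, 8), (244, 201, 8), (246, 208, 8), (248, 220, 10), (250, 226, 7), (252, 226, 7), (254, 226, 7), (256, 226, 7), (258, 225, 7), (260, 223, 7), (262, 219, 9), (264, 209, 9), (266, 191, 9), (268, 152, 19), (270, 70, 32), (272, 46, 20), (274, 46, 19)]
```

drive_effector:
  segments: [-0.06,0,-0.02,0,0,0,0.01,-0.12,0,-0.06,0,0,0,0.01,-0.12,0,-0.06,0,0,0,0.01]

```text
t: 15.37
ee_pos: [0.57, -0.1006, 0.2978]
orientation: [-0.005, 0.018, 1.0, -0.0]
wrist_force: [-7.4, -8.4, -2.1]
opening: 0.0237
grasp_force: 66.1
```

```bash
python3 b.py
```

```text
[(232, 187, 48), (234, 173, 62), (236, 161, 41), (238, 173, 7), (240, 191, 8), (242, 201, 9), (244, 208, 8), (246, 219, 9), (248, 226, 7), (250, 227, 7), (252, 226, 7), (254, 226, 7), (256, 225, 6), (258, 223, 7), (260, 219, 9), (262, 210, 9), (264, 193, 9), (266, 155, 15), (268, 121, 65), (270, 75, 30), (272, 46, 19), (274, 46, 19)]
```

Tangential force jumped to about 7.5 N with almost no motion, and the geometry gives θ≈1.05, so the lid is on its stop. I'll check that it holds steady.

drive_effector:
  segments: [0,0,0,0,0,0,0.01,0,0,0,0,0,0,0.01,0,0,0,0,0,0,0.01,0,0,0,0,0,0,0.01,0,0,0,0,0,0,0.01,0,0,0,0,0,0,0.01,0,0,0,0,0,0,0.01,0,0,0,0,0,0,0.01,0,0,0,0,0,0,0.01,0,0,0,0,0,0,0.01,0,0,0,0,0,0,0.01,0,0,0,0,0,0,0.01]

```text
t: 16.42
ee_pos: [0.5693, -0.1005, 0.2981]
orientation: [-0.005, 0.017, 1.0, -0.0]
wrist_force: [-4.4, -9.8, -13.2]
opening: 0.0237
grasp_force: 66.1
```

```bash
python3 b.py
```

Run:
```python
from cell import bot
import cv2, numpy as np
a=bot.capture("scene")["color"][:,:,::-1]; t=bot.capture("top")["color"][:,:,::-1]
s=cv2.resize(a[130:330,120:420],(600,400)); t=cv2.resize(t[110:290,160:480],(600,338))
t=t[:200*1] if 0 else t
cv2.imwrite("pics/f.png",np.vstack([s,cv2.resize(t,(600,200*1))]))
```

```text
[(232, 189, 46), (234, 175, 58), (236, 162, 68), (238, 160, 15), (240, 182, 8), (242, 196, 8), (244, 204, 8), (246, 212, 9), (248, 223, 8), (250, 227, 7), (252, 226, 7), (254, 226, 7), (256, 226, 7), (258, 224, 6), (260, 222, 8), (262, 216, 8), (264, 203, 9), (266, 179, 8), (268, 133, 38), (270, 89, 34), (272, 49, 16), (274, 46, 20)]
```

View pics/f.png

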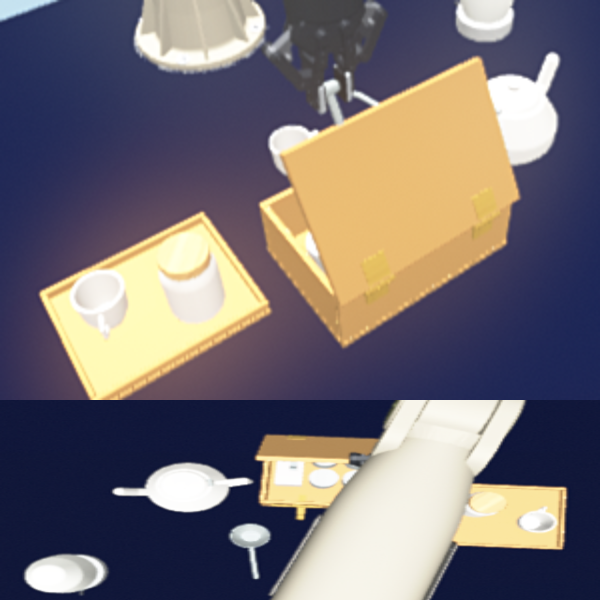

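The lid is held open with the tea visible, and the cups, jar, tray, teapot, strainer and lamp are all standing where they were. It stayed steady for over a second, with about 10 N against the stop. Handing in.

```bash
python3 -c "
from cell import bot
print(bot.finish_job())"
```

```text
the job is handed in; nothing more can be done
None
```

I handed the job in with the tea chest open on its stop and the gripper still holding it by the pull; on the first lift, though, the pull slipped out of the gripper near the top and the lid fell shut. The tug showed the catch wasn't holding the lid, so I never touched it, and nothing else on the bar appears to have moved.

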